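# Raise the pit lift one true turn and lock it

## Task

The pit lift's handwheel has a lot of slack: wind it clockwise (seen from above) until you feel it begin to lift the car, and from there give it exactly one more full turn, no more and no less. Then throw the lift's lock lever all the way over to its other side, away from you, let go, and leave everything on the bench around it alone. Wind gently, without wrenching the wheel sideways, and do not throw the lock before the car is at its height.

Things in the scene. Friction and masses are not known exactly. Their poses are not given: they have to be found in the camera images.
- lift: fixed setup lift: dark steel base, grey gear housing (60 x 60 mm, 102 mm tall) with the handwheel on top; behind it a deck with a bare model-car chassis (below 130 mm high, 87 mm or more behind the wheel's axis); to the right (-y) the lock lever. Origin: on the table, on the wheel's axis. Its x axis points from the wheel to the deck, away from the robot; yaw within 0.25 rad.
- wheel: plain aluminium horizontal handwheel on a vertical axis, rim 114 mm across, rim bar 14 mm thick with its centre line at radius 50 mm, three spokes. Origin at its centre, 150 mm above the table; its x axis points to the knob, which starts anywhere round the circle. Clockwise from above lifts. Keep the sideways force on it below 16 N.
- wheel_axis (a point): centre of the wheel, on its axis. The coupling here is worn: first the wheel turns loose through a hidden part of a turn (0.5 to 5.9 rad, any value) (about 0.5 N at the knob) while the deck stays still. Then it takes hold of the stiff, self-locking screw: about 0.36 N m, 6 to 8 N along the knob's path. From there one turn lifts the deck 4 mm. Turned back, it is loose again for 6.2 rad. It stays where left.
- post_line (a point): fixed point of the lift on the unbent line of the wheel's axis, 150 mm above the table, where wheel_axis stands when nothing pushes the wheel. The slim shaft under the wheel flexes sideways 1 mm per 8 N of net horizontal force on the wheel; it must not be bent more than 2 mm (16 N). Winding alone bends it about 1 mm.
- knob_grip (a point): middle of the upright crank knob on the rim: black round grip, 22 mm in diameter, from 166 to 208 mm above the table; this point on its axis at 188 mm, 50 mm from the wheel's axis. The grip revolves freely on its pin, so a gripper holding it can keep its orientation all the way round. The top of the rim lies at 157 mm; nothing near the knob is higher.
- deck_edge (a point): point on the middle of the deck's front edge (towards the wheel), on its top face, about 66 mm above the table at the start; it only moves straight up with the deck.
- lock (a joint): angle of the lock lever in rad: 0 leaning fully towards the robot (-x of the lift), 1.0 leaning fully away (+x of the lift, locked). Starts at 0 to 0.15. Stays where it is left; about 1 N at the ball moves it.
- lock_tip (a point): centre of the black ball (26 mm) on the lock lever's 10 mm steel rod, 80 mm from its pivot. The lever swings about the lift's y axis; the pivot is 34 mm above the table at x = 0, y = -180 mm in the lift's frame. The ball is about 104 mm above the table at both ends, 114 mm half-way, and travels 77 mm along the lift's x.
- oil_bottle: small closed white bottle with a black cap, 36 mm wide and 75 mm tall, standing upright; origin at the centre of its underside. Bystander.
- spare_wheel: spare model-car wheel with a black tyre, 62 mm across and 26 mm thick, lying flat; origin at the centre of its underside. Bystander.
- driver: screwdriver 170 mm long, lying on the table; origin underneath it, x axis along it from handle to tip. Bystander.

How it is judged:
On the way, in this order (a step that is already met when the one before it is completed fails the run):
1. the deck has risen by one true turn of the screw, 4 mm give or take 0.25 mm (a sixteenth of a turn), with the lock lever not yet thrown (distance of deck_edge from where it was at the start of the episode between 0.00375 and 0.00425 m and value of joint lock below 0.4 rad), for 0.2 s.
2. the lock lever is thrown to the far side with the deck at its height (distance of deck_edge from where it was at the start of the episode between 0.00375 and 0.00425 m and value of joint lock above 0.85 rad), for 0.2 s.
At the end, for the whole second after the job is handed in: The deck stands 4 mm (3.75 to 4.25 mm, one turn give or take a sixteenth) above where it started, the lock lever is thrown over (beyond 0.85 of its 1.0 rad), the wheel is at rest and the robot touches nothing (all of step 2 and angular speed of wheel below 0.2 rad/s and contact force between each of the arm, the fingers and anything else below 0.5 N).
It fails at once if the lock lever is thrown (beyond 0.4 rad) before the deck is at its height (value of joint lock above 0.4 rad and distance of deck_edge from where it was at the start of the episode below 0.00375 m).
It fails at once if the wheel is wrenched sideways: its axis is bent more than 2 mm (16 N) off its line (horizontal distance between wheel_axis and post_line above 0.002 m).
It fails at once if a bystander is moved by more than 20 mm (distance of any of oil_bottle, spare_wheel, driver from where it was at the start of the episode above 0.02 m).
It also fails if it takes over 72 s, if anything falls off the work surface, if the arm or the gripper's body presses on something with over 40 N, if the wrist force passes 120 N, or if a joint passes its speed limit or range.

## Robot

A 6-joint arm with a two-finger parallel gripper is mounted at the origin on the work surface. World frame = base frame: x ahead of the robot, y to its left, z up, the work surface at z = 0. Lengths are in m, angles in rad, forces in N, time in s.
With the tool pointing down it reaches from about 0.35 to 0.975 m from the base axis. Payload 4.9 kg.
Tool frame: the origin (TCP) lies at the very end of the fingers, on their centre line; the grasp point (between the pads) lies 19 mm behind it (manip.hold_point_z is the distance from the TCP to the grasp point, in m); z points along the fingers, x is the direction in which the jaws open and shut, and the axes are right-handed (so a half turn about z gives the same grasp; the last joint's range is limited). The gripper opens to 85 mm and grips with 20 to 120 N. Pads are 22 mm wide; open, the fingers measure 114 mm over their backs; the gripper's body (76 mm by 85 mm) begins 54 mm behind the grasp point. The pads swing forward as they close: fully open they stand 13 mm farther back than shut.
Start: joints at [1.019, 0.053, 1.613, -0, 1.476, -0.119], TCP at [0.262, 0.567, 0.231] pointing down, gripper open.
Joint ranges: [-3.01, 3.01], [-1.01, 2.22], [0.06, 2.58], [-1.02, 4.17], [0.09, 2.62], [-3.14, 3.14]. Speed limits (rad/s): [2.57, 2.57, 3.14, 3.14, 3.14, 3.14].

## Interface

Orientations are given as a unit quaternion [w, x, y, z].
In Python, from plant import manip gives the robot as it stands.
- The arm moves only by the shell command python3 -m handwheel 'ROWS' [OPENING]. ROWS is JSON, a list of rows, each an object of numbers: "dx", "dy", "dz": the shift along the tool's x, y, z in m; "ax", "ay", "az": the turn, a rotation vector about the tool's x, y, z in rad. In form: [{"dx": .., "dy": .., "dz": .., "ax": .., "ay": .., "az": ..}, ...]. A call has 1 to 5 rows; each row is the pose to reach, as a shift and turn from the pose commanded when the call began, along the tool's axes at that moment; what a row does not reach only later rows make up. A row lasts 1/8 s, in which the tool goes at most 62.5 mm and 10.7 degrees, less where a joint would pass 70% of its speed; a pose out of reach is approached as far as the arm can. A call with a gripper value outside its range is refused whole. OPENING is the closure in counts, from 0 (fully open) to 255 (shut), set as the call begins (- or left out, the last holds). The fingers move at their own pace and stop on an object; the grip force is fixed at half the most. Time passes only in rows, so rows that repeat a pose let the fingers close. It gives the time, the measured TCP pose, the force and the opening at its end, in the units of the state.
- manip.state(): the state, without advancing time (a new reading comes with each control period).
- manip.grab_frame(name): name is "scene" or "top" or "wrist"; returns a dict with "image" (480x640x3 uint8, blue, green, red), "z_map" (480x640 float32, m along the optical axis (not along the pixel's ray), 0 where there is no reading), "K" (3x3 intrinsics, pixels), "xyz" and "rotation" of the camera in the world. Camera axes: x right, y up, looking along -z (the intrinsics and any distortion apply to the point x, -y, -z); pixel columns grow to the right and rows downward; lengths in m; the calibration is good to about 2 mm. A picture is of the moment at which its call begins.
- manip.job_done(): hands the job in, once; it reports no verdict.
The state is a dict: "time": time; "joint_pos": joint angles; "joint_vel": joint speeds; "joint_efforts": joint torques, N m; "tool_pos": TCP position; "tool_rot": TCP orientation; "contact_force": force on the tool from outside, world axes, zero at the start; "ft_torque": the same for the moment, N m; "gripper_width": opening from 0.0 (shut) to 1.0 (fully open).
Only numpy, scipy, OpenCV 4.12 (cv2) and the standard library are available. Lean on these libraries where they do the work, as an engineer would, in place of code of your own. Each camera call takes 0.05 s, during which the arm holds its last target.

## Working session

There is one attempt and no reset: what is moved stays moved. The work goes in short steps, Python scripts to look and compute and a shell command to move; the robot and the scene stay as the last step left them, time stands still between calls to the robot, and variables do not carry over. Pictures are saved under pics/ and viewed, and the job is handed in when it is done.

```bash
ls; mkdir -p pics; python3 - <<'E'
from plant import manip
import cv2
print(manip.state())
for n in("scene","top","wrist"):
    f=manip.grab_frame(n); cv2.imwrite(f"pics/{n}0.png",f["image"]); print(n,f["K"],f["xyz"],f["rotation"])
    import numpy as np; np.savez(f"pics/{n}0.npz",**{k:v for k,v in f.items()})
print(manip.hold_point_z)
E
```

```text
pics
{'time': 0.0, 'joint_pos': array([ 1.01898903e+00,  5.33333867e-02,  1.61432105e+00,  6.33402538e-06,
        1.47599733e+00, -1.18986609e-01]), 'joint_vel': array([ 4.70447421e-04, -8.68309915e-05, -1.01604872e-03,  1.49449138e-03,
        1.26810234e-03,  3.91771589e-04]), 'joint_efforts': array([ 2.39480774e-03, -3.93650222e+01, -3.70191729e+01,  7.90890749e-05,
        6.76621363e-03,  1.64208154e-05]), 'tool_pos': array([0.26180157, 0.56682748, 0.23006142]), 'tool_rot': array([ 4.44983032e-04,  8.42446467e-01,  5.38779074e-01, -9.28429699e-04]), 'contact_force': array([ 1.22456419,  0.27567322, -0.07560668]), 'ft_torque': array([-0.06794514, -0.01151502, -0.00140291]), 'gripper_width': 1.0023039691507334}
scene [[496.46987245   0.         321.81876819]
 [  0.         496.46987245 237.37512828]
 [  0.           0.           1.        ]] [1.20828835 0.28653633 0.64980874] [0.49281149 0.25779441 0.38616612 0.73590394]
top [[537.64759849   0.         303.77702148]
 [  0.         537.64759849 240.03991374]
 [  0.           0.           1.        ]] [ 0.35883912 -0.00115131  1.12766864] [-0.7031639  -0.0677038   0.05610831  0.70556969]
wrist [[345.04469101   0.         315.36293632]
 [  0.         345.04469101 240.27473639]
 [  0.           0.           1.        ]] [0.19234299 0.59957718 0.37271127] [ 0.83283642 -0.12732664 -0.08055724  0.53261801]
0.0187
```

View pics/scene0.png

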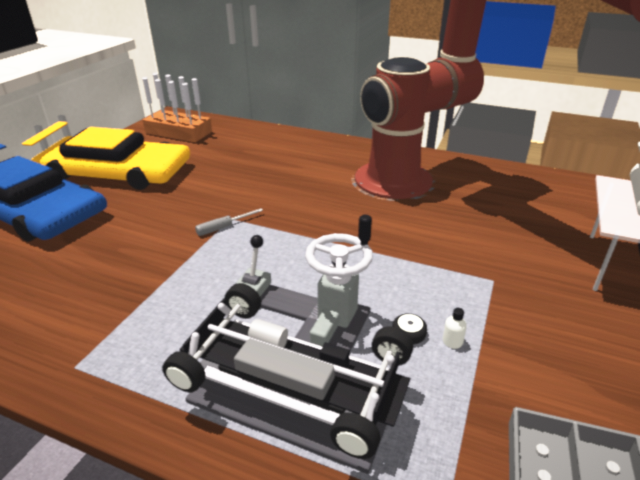

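View pics/top0.png

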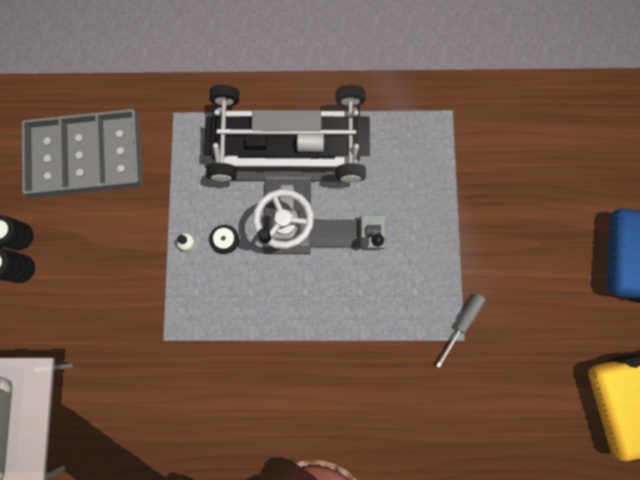

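The top view shows the wheel centre near (284,218), the knob near (265,237), the lock ball near (377,240) and the driver at (460,330). Next I'll measure these positions.

```bash
cat > h.py <<'E'
import numpy as np, cv2
from scipy.spatial.transform import Rotation as R
def Rm(q): q=np.asarray(q); return R.from_quat(np.r_[q[1:],q[0]]).as_matrix()
def cloud(f):
    K=f["K"];z=f["z_map"];v,u=np.mgrid[:480,:640]
    p=np.stack([(u-K[0,2])/K[0,0]*z,-(v-K[1,2])/K[1,1]*z,-z],-1)
    return p@Rm(f["rotation"]).T+f["xyz"]
def plane(f,u,v,h):
    K=f["K"];d=Rm(f["rotation"])@np.array([(u-K[0,2])/K[0,0],-(v-K[1,2])/K[1,1],-1]);c=np.array(f["xyz"])
    return c+d*(h-c[2])/d[2]
def proj(f,p):
    K=f["K"];q=Rm(f["rotation"]).T@(np.asarray(p)-f["xyz"]); return K[0,0]*q[0]/-q[2]+K[0,2], K[1,1]*-q[1]/-q[2]+K[1,2]
E
python3 - <<'E'
from h import *
for n in("top","scene"):
    f=dict(np.load(f"pics/{n}0.npz")); P=cloud(f); im=f["image"]; hsv=cv2.cvtColor(im,cv2.COLOR_BGR2HSV)
    Z=P[...,2]; print(n, "table z",np.median(Z[250:300,320:400]) if n=="top" else "")
    roi=np.zeros((480,640),bool)
    if n=="top": roi[180:265,240:400]=1
    else: roi[205:300,230:400]=1
    rim=roi&(Z>.143)&(Z<.163)&(hsv[...,2]>120)&(hsv[...,1]<60)
    q=P[rim]; 
    # circle fit on the outer rim
    A=np.c_[q[:,:2],np.ones(len(q))]; 
    hull=cv2.convexHull(np.argwhere(rim)[:,::-1].astype(np.int32)); e=cv2.fitEllipse(hull)
    print("rim n",len(q),"ellipse",e,"->",plane(f,*e[0],.150), 'bbox',q.min(0),q.max(0))
    k=roi&(Z>.168)&(Z<.215)&(hsv[...,2]<70); kk=P[k]; 
    v,u=np.where(k); print("knob n",len(kk),kk.mean(0),kk.min(0),kk.max(0),"px",u.mean(),v.mean(), plane(f,u.mean(),v.mean(),.208))
    b=(np.arange(640)[None]>(350 if n=="top" else 0))&roi&(hsv[...,2]<60)&(Z>.09)&(Z<.125) if n=="top" else roi&(np.arange(640)[None]<270)&(hsv[...,2]<60)&(Z>.08)&(Z<.13)
    v,u=np.where(b); print("ball",len(u),u.mean(),v.mean(),P[b].mean(0),plane(f,u.mean(),v.mean(),.104))
E
```

```text
top table z 0.0013020993693572125
rim n 1527 ellipse ((282.7247619628906, 218.75119018554688), (58.89013671875, 60.4405632019043), 86.19525146484375) -> [0.57250119 0.05388426 0.15      ] bbox [ 0.51649802 -0.00065823  0.14459996] [0.62726098 0.10940361 0.16297514]
knob n 147 [0.53045124 0.08406064 0.20379505] [0.5223347  0.07459584 0.16904774] [0.5442312  0.09522985 0.21283579] px 263.6734693877551 235.75510204081633 [0.52971463 0.08368639 0.208     ]
ball 99 376.8989898989899 239.32323232323233 [ 0.5385646  -0.12398783  0.11735314] [ 0.54093213 -0.12561635  0.104     ]
scene table z 
rim n 1665 ellipse ((338.3537902832031, 255.20558166503906), (43.116188049316406, 67.03326416015625), 91.74629974365234) -> [0.57866311 0.0562421  0.15      ] bbox [ 0.5216192  -0.00120908  0.14306683] [0.63312976 0.11157957 0.16147676]
knob n 281 [0.54314208 0.08871933 0.19199944] [0.52923747 0.07871675 0.16830943] [0.54942604 0.09693136 0.21071131] px 364.5871886120996 227.60142348754448 [0.56625382 0.09559061 0.208     ]
ball 396 246.8838383838384 281.3661616161616 [ 0.65609538 -0.07852639  0.11270631] [ 0.65029703 -0.08326964  0.104     ]
```

```bash
python3 - <<'E'
from h import *
f=dict(np.load("pics/top0.npz")); im=f["image"][170:270,230:400]; cv2.imwrite("pics/c1.png",cv2.resize(im,None,fx=4,fy=4,interpolation=cv2.INTER_CUBIC))
E
```

```text
(no output)
```

View pics/c1.png

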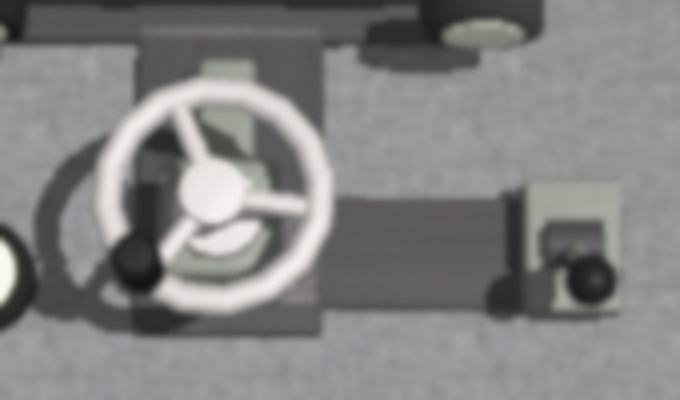

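View pics/wrist0.png

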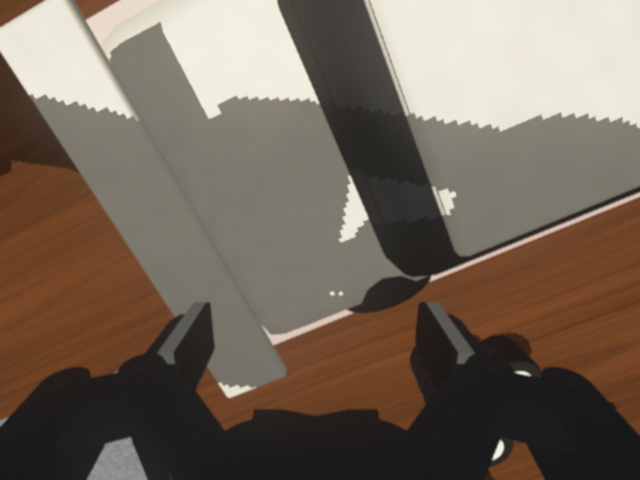

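```bash
cat >> h.py <<'E'
def to_tool(p,yaw=None):
    from plant import manip
    s=manip.state(); M=Rm(s["tool_rot"]); d=M.T@(np.asarray(p)-s["tool_pos"])
    print("t",s["time"],"tcp",s["tool_pos"].round(4),"d tool",d.round(4), "yaw x",np.arctan2(M[1,0],M[0,0]).round(4),"tilt",M[:,2].round(4),"F",s["contact_force"].round(2),"g",round(s["gripper_width"],3))
E
python3 - <<'E'
from h import *
to_tool((.53,.085,.25)); 
E
```

```text
t 0.15 tcp [0.2619 0.567  0.2303] d tool [-0.3251  0.4455 -0.0192] yaw x 1.138 tilt [-8.0e-04 -1.3e-03 -1.0e+00] F [ 0.05 -0.09 -0.22] g 0.999
```

```bash
python3 -m handwheel '[{"dx":0,"dy":0,"dz":-0.03},{"dx":-0.325,"dy":0.445,"dz":-0.03,"az":0.187},{"dx":-0.325,"dy":0.445,"dz":-0.03,"az":0.187},{"dx":-0.325,"dy":0.445,"dz":-0.03,"az":0.187},{"dx":-0.325,"dy":0.445,"dz":-0.03,"az":0.187}]' 0; python3 -c "
from h import *
to_tool((.53,.085,.25))"
```

```text
t 0.15 tcp [0.2619 0.567  0.2303] d tool [-0.3251  0.4455 -0.0192] yaw x 1.138 tilt [-8.0e-04 -1.3e-03 -1.0e+00] F [ 0.05 -0.09 -0.22] g 0.999invalid input at $[0]: expected keys dx, dy, dz, ax, ay, az
```

```bash
python3 -m handwheel '[{"dx":0,"dy":0,"dz":-0.03,"ax":0,"ay":0,"az":0},{"dx":-0.325,"dy":0.445,"dz":-0.03,"ax":0,"ay":0,"az":0.187},{"dx":-0.325,"dy":0.445,"dz":-0.03,"ax":0,"ay":0,"az":0.187},{"dx":-0.325,"dy":0.445,"dz":-0.03,"ax":0,"ay":0,"az":0.187},{"dx":-0.325,"dy":0.445,"dz":-0.03,"ax":0,"ay":0,"az":0.187}]' 0; python3 -c "
from h import *
to_tool((.53,.085,.25))"
```

```text
time: 0.78
tool_pos: [0.384, 0.347, 0.2611]
tool_rot: [0.0, 0.889, 0.458, 0.0]
contact_force: [1.8, -1.0, 0.6]
gripper_width: 0.998
t 0.775 tcp [0.384  0.347  0.2611] d tool [-0.1286  0.271   0.0111] yaw x 0.9516 tilt [ 1.e-04 -1.e-04 -1.e+00] F [ 1.76 -0.95  0.56] g 0.998
```

```bash
python3 -m handwheel '[{"dx":-0.128,"dy":0.265,"dz":0.01,"ax":0,"ay":0,"az":0},{"dx":-0.128,"dy":0.265,"dz":0.01,"ax":0,"ay":0,"az":0},{"dx":-0.128,"dy":0.265,"dz":0.01,"ax":0,"ay":0,"az":0},{"dx":-0.128,"dy":0.265,"dz":0.01,"ax":0,"ay":0,"az":0},{"dx":-0.128,"dy":0.265,"dz":0.01,"ax":0,"ay":0,"az":0}]' 0; python3 - <<'E'
from h import *
from plant import manip
to_tool((.53,.085,.25))
f=manip.grab_frame("wrist"); np.savez("pics/w1.npz",**f); cv2.imwrite("pics/w1.png",f["image"])
to_tool((.53,.085,.25))
E
```

```text
time: 1.4
tool_pos: [0.5255, 0.0883, 0.2509]
tool_rot: [-0.0, 0.889, 0.457, -0.0]
contact_force: [0.3, 0.1, 0.3]
gripper_width: 0.999
t 1.4 tcp [0.5255 0.0883 0.2509] d tool [-0.      0.0055  0.0009] yaw x 0.9492 tilt [-4.e-04 -1.e-04 -1.e+00] F [0.25 0.06 0.28] g 0.999
t 1.45 tcp [0.5272 0.0846 0.2505] d tool [0.002  0.002  0.0005] yaw x 0.9458 tilt [ 5.0e-04 -3.7e-03 -1.0e+00] F [-0.02 -3.45 -0.41] g 1.0
```

View pics/w1.png

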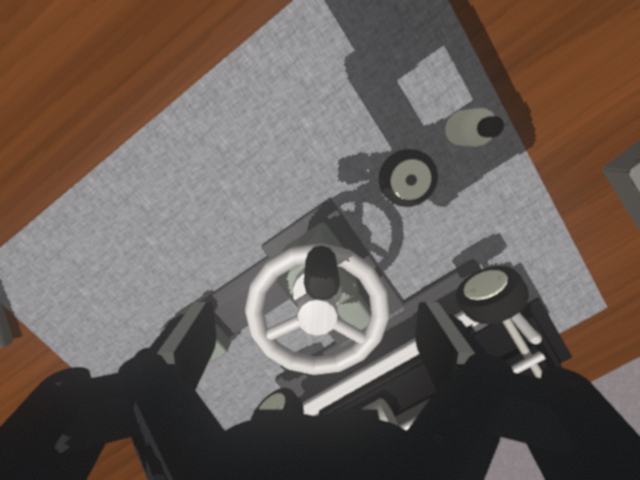

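The wrist view shows the wheel around (318,310) with the knob at (321,272), just below the fingers. I'll measure again now that the arm has settled.

```bash
python3 - <<'E'
from h import *
from plant import manip
for i in range(3): manip.grab_frame("top")
to_tool((.53,.085,.25))
f=manip.grab_frame("wrist"); np.savez("pics/w2.npz",**f); im=f["image"];P=cloud(f);hsv=cv2.cvtColor(im,cv2.COLOR_BGR2HSV)
to_tool((.53,.085,.25))
Z=P[...,2]; roi=np.zeros((480,640),bool); roi[230:390,225:410]=1
print(f["xyz"],f["rotation"])
rim=roi&(Z>.146)&(Z<.165)&(hsv[...,2]>110)&(hsv[...,1]<60)
m=cv2.morphologyEx(rim.astype(np.uint8),cv2.MORPH_OPEN,np.ones((2,2)))
hull=cv2.convexHull(cv2.findNonZero(m)); e=cv2.fitEllipse(hull); print(rim.sum(),e,plane(f,*e[0],.150),P[rim].min(0),P[rim].max(0))
k=roi&(Z>.170)&(Z<.215)&(hsv[...,2]<80); q=P[k]; print("knob",k.sum(),q.mean(0),q.min(0),q.max(0))
t=k&(Z>.203); v,u=np.where(t); print("top",t.sum(),P[t].mean(0),u.mean(),v.mean(),plane(f,u.mean(),v.mean(),.208))
# top-down hist of rim for circle fit: points on top half
q=P[rim]; c=q.mean(0)[:2]
from scipy.optimize import least_squares
r=least_squares(lambda p:np.hypot(q[:,0]-p[0],q[:,1]-p[1])[ (np.hypot(q[:,0]-.575,q[:,1]-.055)>.038)]-.05,[.575,.055],loss="soft_l1",f_scale=.003); print("circ",r.x)
for n in("top","scene"):
    g=manip.grab_frame(n); 
    for p in((*r.x,.15),):print(n,proj(g,p))
E
```

```text
t 1.6 tcp [0.5248 0.0902 0.2508] d tool [-0.0012  0.0072  0.0008] yaw x 0.9493 tilt [-1.2e-03  4.0e-04 -1.0e+00] F [ 0.85 -0.18 -0.67] g 1.0
t 1.65 tcp [0.5246 0.091  0.251 ] d tool [-0.0017  0.0079  0.001 ] yaw x 0.9508 tilt [-8.e-04  4.e-04 -1.e+00] F [-0.11  1.41 -0.44] g 0.999
[0.46256313 0.13500503 0.39339839] [ 0.87943674 -0.13354416 -0.06861427  0.45171789]
7973 ((316.42437744140625, 312.2678527832031), (129.46560668945312, 143.48049926757812), 91.91886138916016) [0.57297472 0.0569256  0.15      ] [5.17433966e-01 2.21778671e-05 1.46072951e-01] [0.62909879 0.11164554 0.1616997 ]
knob 1508 [0.53077428 0.08924221 0.20127688] [0.52328324 0.07672734 0.17003052] [0.54438383 0.097474   0.21184921]
top 959 [0.53272334 0.08789485 0.20894248] 319.7643378519291 284.6652763295099 [0.53306833 0.08766245 0.208     ]
circ [0.57133003 0.05730953]
top (np.float64(280.8825419034498), np.float64(219.37656653137822))
scene (np.float64(340.4855746803256), np.float64(252.95122339021557))
```

```bash
python3 - <<'E'
from h import *
from plant import manip
for i in range(6): manip.grab_frame("top"); to_tool((.532,.0875,.25))
E
python3 -m handwheel '[{"dx":0,"dy":0,"dz":0,"ax":0,"ay":0,"az":0},{"dx":0,"dy":0,"dz":0,"ax":0,"ay":0,"az":0}]' 0
python3 -c "
from h import *
to_tool((.532,.0875,.25))"
```

```text
t 1.8 tcp [0.5244 0.0918 0.2513] d tool [0.0009 0.0087 0.0013] yaw x 0.9529 tilt [-1.e-04  2.e-04 -1.e+00] F [ 0.45 -0.13 -0.17] g 0.999
t 1.85 tcp [0.5245 0.0918 0.2514] d tool [0.0008 0.0086 0.0014] yaw x 0.9529 tilt [ 2.e-04  1.e-04 -1.e+00] F [-0.12  0.01  0.14] g 1.0
t 1.9 tcp [0.5246 0.0917 0.2514] d tool [0.0009 0.0085 0.0014] yaw x 0.9528 tilt [ 2.e-04  1.e-04 -1.e+00] F [0.09 0.17 1.06] g 1.001
t 1.95 tcp [0.5246 0.0916 0.2514] d tool [0.001  0.0084 0.0014] yaw x 0.9525 tilt [ 2.e-04  0.e+00 -1.e+00] F [-0.68 -0.67  0.64] g 0.996
t 2.0 tcp [0.5247 0.0915 0.2514] d tool [0.001  0.0083 0.0014] yaw x 0.9524 tilt [ 2.e-04  0.e+00 -1.e+00] F [-0.35 -0.3   0.12] g 1.001
t 2.05 tcp [0.5247 0.0913 0.2514] d tool [0.0011 0.0081 0.0014] yaw x 0.9521 tilt [ 2.e-04 -0.e+00 -1.e+00] F [0.35 0.24 0.96] g 1.006
time: 2.3
tool_pos: [0.5249, 0.0908, 0.2513]
tool_rot: [0.0, 0.889, 0.458, -0.0]
contact_force: [-0.1, 0.2, 0.5]
gripper_width: 1.002
t 2.3 tcp [0.5249 0.0908 0.2513] d tool [0.0015 0.0077 0.0013] yaw x 0.9511 tilt [-0. -0. -1.] F [-0.15  0.16  0.47] g 1.002
```

```bash
python3 -m handwheel '[{"dx":0.001,"dy":0.007,"dz":0.01,"ax":0,"ay":0,"az":0},{"dx":0.001,"dy":0.007,"dz":0.03,"ax":0,"ay":0,"az":0},{"dx":0.001,"dy":0.007,"dz":0.05,"ax":0,"ay":0,"az":0},{"dx":0.001,"dy":0.007,"dz":0.07,"ax":0,"ay":0,"az":0},{"dx":0.001,"dy":0.007,"dz":0.08,"ax":0,"ay":0,"az":0}]' 0
python3 - <<'E'
from h import *
from plant import manip
to_tool((.5325,.0876,.170))
f=manip.grab_frame("wrist"); cv2.imwrite("pics/w3.png",f["image"])
to_tool((.5325,.0876,.170))
E
```

```text
time: 2.92
tool_pos: [0.53, 0.0874, 0.1687]
tool_rot: [-0.001, 0.889, 0.458, -0.002]
contact_force: [-0.5, 0.5, 0.6]
gripper_width: 0.999
t 2.925 tcp [0.53   0.0874 0.1687] d tool [ 0.0016  0.0019 -0.0013] yaw x 0.951 tilt [-3.3e-03 -1.0e-04 -1.0e+00] F [-0.5   0.55  0.58] g 0.999
t 2.975 tcp [0.5297 0.0874 0.168 ] d tool [ 0.0018  0.0022 -0.002 ] yaw x 0.9511 tilt [-4.4e-03 -1.0e-04 -1.0e+00] F [-0.41 -0.82 -0.62] g 1.002
```

View pics/w3.png

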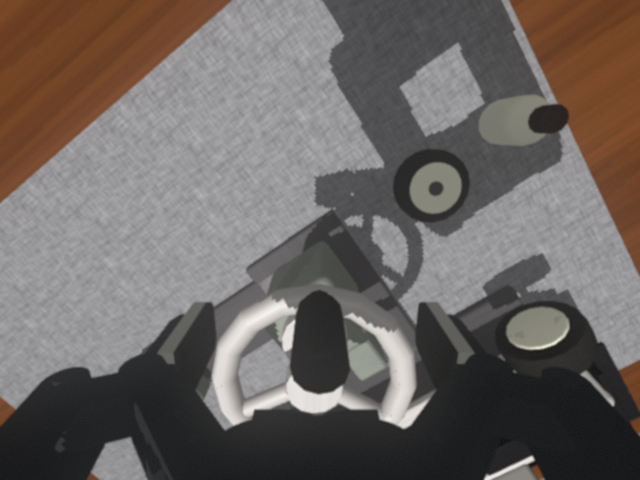

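The knob at (319,340) sits centred between the pads, at columns 190 and 440. I'll close the gripper on it.

```bash
python3 -m handwheel '[{"dx":0.001,"dy":0.002,"dz":-0.002,"ax":0,"ay":0,"az":0},{"dx":0.001,"dy":0.002,"dz":-0.002,"ax":0,"ay":0,"az":0},{"dx":0.001,"dy":0.002,"dz":-0.002,"ax":0,"ay":0,"az":0},{"dx":0.001,"dy":0.002,"dz":-0.002,"ax":0,"ay":0,"az":0},{"dx":0.001,"dy":0.002,"dz":-0.002,"ax":0,"ay":0,"az":0}]' 255
python3 - <<'E'
from h import *
from plant import manip
to_tool((.5325,.0876,.170))
f=manip.grab_frame("wrist"); cv2.imwrite("pics/w4.png",f["image"])
to_tool((.5325,.0876,.170))
E
```

```text
time: 3.6
tool_pos: [0.5337, 0.0871, 0.1741]
tool_rot: [0.0, 0.889, 0.458, 0.0]
contact_force: [-1.1, -0.5, 3.2]
gripper_width: 0.241
t 3.6 tcp [0.5337 0.0871 0.1741] d tool [-0.0003 -0.0013  0.0041] yaw x 0.951 tilt [ 0.0011 -0.     -1.    ] F [-1.05 -0.51  3.25] g 0.241
t 3.65 tcp [0.5337 0.0871 0.174 ] d tool [-0.0003 -0.0013  0.004 ] yaw x 0.9511 tilt [ 0.0011  0.     -1.    ] F [-0.7  -0.21  3.64] g 0.242
```

View pics/w4.png

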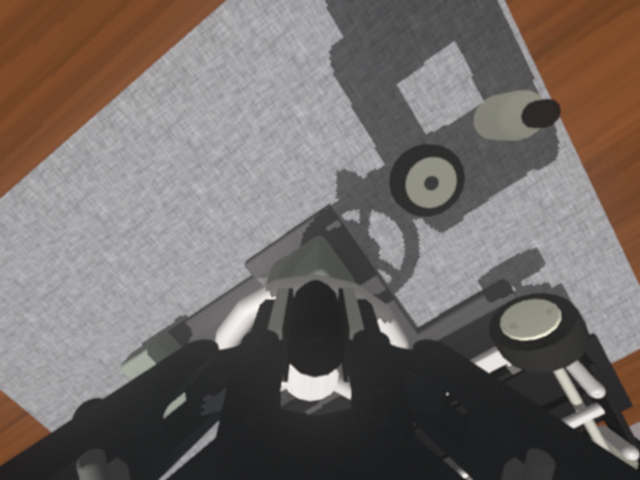

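```bash
cat > circ.py <<'E'
# usage: circ.py step n [addx addy]: advance cmd by n steps clockwise; prints shifts in tool axes
import sys,json,os
from h import *
from plant import manip
YAW=.951; F="cmd.json"
s=manip.state(); t=s["tool_pos"]
if not os.path.exists(F): st={"c":[.5736,.0570],"cmd":[float(t[0]),float(t[1])]}
else: st=json.load(open(F))
c=np.array(st["c"]);cmd=np.array(st["cmd"])
ang=lambda p:np.arctan2(p[1]-c[1],p[0]-c[0])
if len(sys.argv)>3: c=c+np.array([float(sys.argv[3]),float(sys.argv[4])])*1e-3; 
ph=ang(cmd); phm=ang(t[:2]); ur=np.array([np.cos(phm),np.sin(phm)]); tc=np.array([ur[1],-ur[0]])
f=s["contact_force"]
print("t",round(s["time"],2),"meas",t.round(4),"cmd",cmd.round(4),"phi cmd",round(ph,3),"meas",round(phm,3),"r",round(np.linalg.norm(t[:2]-c)*1e3,1),"F",f.round(1),"Frad",round(f[:2]@ur,2),"Ftan(cw)",round(f[:2]@tc,2))
step,n=float(sys.argv[1]),int(sys.argv[2])
T=np.array([[np.cos(YAW),np.sin(YAW)],[np.sin(YAW),-np.cos(YAW)]])
for k in range(1,n+1):
    p=c+.05*np.array([np.cos(ph-k*step),np.sin(ph-k*step)]); d=(T@(p-cmd)).round(4); print("dx",d[0],"dy",d[1])
if n: cmd=cmd+T.T@d; json.dump({"c":c.tolist(),"cmd":cmd.tolist()},open(F,"w"))
E
python3 circ.py .08 4
```

```text
t 3.65 meas [0.5337 0.0871 0.174 ] cmd [0.5337 0.0871] phi cmd 2.494 meas 2.494 r 50.0 F [-0.7 -0.2  3.6] Frad 0.44 Ftan(cw) -0.59
dx 0.004 dy 0.0003
dx 0.0079 dy 0.0008
dx 0.0118 dy 0.0017
dx 0.0157 dy 0.003
```

```bash
python3 -m handwheel '[{"dx":0.004,"dy":0.0003,"dz":0,"ax":0,"ay":0,"az":0},{"dx":0.0079,"dy":0.0008,"dz":0,"ax":0,"ay":0,"az":0},{"dx":0.0118,"dy":0.0017,"dz":0,"ax":0,"ay":0,"az":0},{"dx":0.0157,"dy":0.003,"dz":0,"ax":0,"ay":0,"az":0}]' >/dev/null; python3 circ.py 0 0;  python3 -c "
from plant import manip
manip.grab_frame('top')"; python3 circ.py .1 3
```

```text
t 4.15 meas [0.5456 0.0983 0.1738] cmd [0.5453 0.0982] phi cmd 2.173 meas 2.167 r 49.9 F [-0.3 -1.3  4.8] Frad -0.92 Ftan(cw) -0.93
t 4.2 meas [0.5459 0.0985 0.1738] cmd [0.5453 0.0982] phi cmd 2.173 meas 2.159 r 49.9 F [ 0.2 -0.7  4.9] Frad -0.72 Ftan(cw) -0.18
dx 0.0046 dy 0.0019
dx 0.009 dy 0.0043
dx 0.0131 dy 0.0071
```

```bash
python3 -m handwheel '[{"dx":0.0046,"dy":0.0019,"dz":-0.001,"ax":0,"ay":0,"az":0},{"dx":0.009,"dy":0.0043,"dz":-0.001,"ax":0,"ay":0,"az":0},{"dx":0.0131,"dy":0.0071,"dz":-0.001,"ax":0,"ay":0,"az":0}]' >/dev/null; python3 circ.py 0.1 3
```

```text
t 4.58 meas [0.5586 0.1046 0.174 ] cmd [0.5587 0.1047] phi cmd 1.874 meas 1.877 r 49.9 F [-0.1 -2.   2.9] Frad -1.87 Ftan(cw) -0.69
dx 0.0038 dy 0.0032
dx 0.0073 dy 0.0068
dx 0.0104 dy 0.0107
```

```bash
python3 -m handwheel '[{"dx":0.0038,"dy":0.0032,"dz":0,"ax":0,"ay":0,"az":0},{"dx":0.0073,"dy":0.0068,"dz":0,"ax":0,"ay":0,"az":0},{"dx":0.0104,"dy":0.0107,"dz":0,"ax":0,"ay":0,"az":0}]' >/dev/null; python3 circ.py 0.1 3 0 -0.3
```

```text
t 4.95 meas [0.5712 0.1067 0.1737] cmd [0.5734 0.107 ] phi cmd 1.574 meas 1.619 r 50.0 F [-8.  -3.4  6.6] Frad -3.05 Ftan(cw) -8.18
dx 0.0025 dy 0.0044
dx 0.0048 dy 0.0088
dx 0.0066 dy 0.0135
```

```bash
python3 -m handwheel '[{"dx":0.0025,"dy":0.0044,"dz":0,"ax":0,"ay":0,"az":0},{"dx":0.0048,"dy":0.0088,"dz":0,"ax":0,"ay":0,"az":0},{"dx":0.0066,"dy":0.0135,"dz":0,"ax":0,"ay":0,"az":0}]' >/dev/null; python3 circ.py 0.08 3 0 -0.2
```

```text
t 5.33 meas [0.5858 0.105  0.1737] cmd [0.5883 0.1045] phi cmd 1.275 meas 1.325 r 50.0 F [-8.5  0.2  6.8] Frad -1.83 Ftan(cw) -8.3
dx 0.0009 dy 0.0039
dx 0.0017 dy 0.0078
dx 0.0022 dy 0.0118
```

```bash
python3 -m handwheel '[{"dx":0.0009,"dy":0.0039,"dz":0,"ax":0,"ay":0,"az":0},{"dx":0.0017,"dy":0.0078,"dz":0,"ax":0,"ay":0,"az":0},{"dx":0.0022,"dy":0.0118,"dz":0,"ax":0,"ay":0,"az":0}]' >/dev/null; python3 circ.py 0.1 4
```

```text
t 5.7 meas [0.5967 0.1007 0.1737] cmd [0.5991 0.0994] phi cmd 1.034 meas 1.089 r 49.8 F [-8.2  1.2  6.7] Frad -2.71 Ftan(cw) -7.81
dx 0.0002 dy 0.005
dx -0.0001 dy 0.01
dx -0.001 dy 0.0149
dx -0.0023 dy 0.0197
```

```bash
python3 -m handwheel '[{"dx":0.0002,"dy":0.005,"dz":0,"ax":0,"ay":0,"az":0},{"dx":-0.0001,"dy":0.01,"dz":0,"ax":0,"ay":0,"az":0},{"dx":-0.001,"dy":0.0149,"dz":0,"ax":0,"ay":0,"az":0},{"dx":-0.0023,"dy":0.0197,"dz":0,"ax":0,"ay":0,"az":0}]' >/dev/null; python3 circ.py 0.1 4 -0.3 0
```

```text
t 6.2 meas [0.6118 0.0885 0.1738] cmd [0.6138 0.0861] phi cmd 0.631 meas 0.693 r 50.0 F [-6.6  4.9  5.1] Frad -1.89 Ftan(cw) -8.0
dx -0.002 dy 0.0046
dx -0.0043 dy 0.0091
dx -0.007 dy 0.0133
dx -0.0101 dy 0.0172
```

```bash
python3 -m handwheel '[{"dx":-0.002,"dy":0.0046,"dz":0,"ax":0,"ay":0,"az":0},{"dx":-0.0043,"dy":0.0091,"dz":0,"ax":0,"ay":0,"az":0},{"dx":-0.007,"dy":0.0133,"dz":0,"ax":0,"ay":0,"az":0},{"dx":-0.0101,"dy":0.0172,"dz":0,"ax":0,"ay":0,"az":0}]' >/dev/null; python3 circ.py 0.1 5 -0.2 0
```

```text
t 6.7 meas [0.6209 0.0711 0.174 ] cmd [0.622  0.0679] phi cmd 0.229 meas 0.297 r 50.0 F [-2.2  7.7  3.4] Frad 0.18 Ftan(cw) -7.97
dx -0.0036 dy 0.0035
dx -0.0074 dy 0.0067
dx -0.0116 dy 0.0095
dx -0.016 dy 0.0119
dx -0.0206 dy 0.0138
```

```bash
python3 -m handwheel '[{"dx":-0.0036,"dy":0.0035,"dz":0,"ax":0,"ay":0,"az":0},{"dx":-0.0074,"dy":0.0067,"dz":0,"ax":0,"ay":0,"az":0},{"dx":-0.0116,"dy":0.0095,"dz":0,"ax":0,"ay":0,"az":0},{"dx":-0.016,"dy":0.0119,"dz":0,"ax":0,"ay":0,"az":0},{"dx":-0.0206,"dy":0.0138,"dz":0,"ax":0,"ay":0,"az":0}]' >/dev/null; python3 circ.py 0.1 5
```

```text
t 7.33 meas [0.6219 0.0464 0.1743] cmd [0.6212 0.0431] phi cmd -0.271 meas -0.204 r 49.8 F [2.6 7.2 1.6] Frad 1.05 Ftan(cw) -7.55
dx -0.0048 dy 0.0015
dx -0.0097 dy 0.0025
dx -0.0146 dy 0.003
dx -0.0196 dy 0.003
dx -0.0246 dy 0.0025
```

```bash
python3 -m handwheel '[{"dx":-0.0048,"dy":0.0015,"dz":0,"ax":0,"ay":0,"az":0},{"dx":-0.0097,"dy":0.0025,"dz":0,"ax":0,"ay":0,"az":0},{"dx":-0.0146,"dy":0.003,"dz":0,"ax":0,"ay":0,"az":0},{"dx":-0.0196,"dy":0.003,"dz":0,"ax":0,"ay":0,"az":0},{"dx":-0.0246,"dy":0.0025,"dz":0,"ax":0,"ay":0,"az":0}]' >/dev/null; python3 circ.py 0.1 5
```

```text
t 7.95 meas [0.6108 0.024  0.1747] cmd [0.609  0.0217] phi cmd -0.771 meas -0.711 r 49.8 F [6.9 4.1 0.1] Frad 2.6 Ftan(cw) -7.6
dx -0.0049 dy -0.001
dx -0.0097 dy -0.0025
dx -0.0143 dy -0.0044
dx -0.0187 dy -0.0068
dx -0.0228 dy -0.0097
```

```bash
python3 -m handwheel '[{"dx":-0.0049,"dy":-0.001,"dz":0,"ax":0,"ay":0,"az":0},{"dx":-0.0097,"dy":-0.0025,"dz":0,"ax":0,"ay":0,"az":0},{"dx":-0.0143,"dy":-0.0044,"dz":0,"ax":0,"ay":0,"az":0},{"dx":-0.0187,"dy":-0.0068,"dz":0,"ax":0,"ay":0,"az":0},{"dx":-0.0228,"dy":-0.0097,"dz":0,"ax":0,"ay":0,"az":0}]' >/dev/null; python3 circ.py 0.1 5 0 -0.3
```

```text
t 8.57 meas [0.5902 0.0097 0.1749] cmd [0.5878 0.0087] phi cmd -1.27 meas -1.218 r 49.6 F [ 7.8  0.8 -1.2] Frad 1.98 Ftan(cw) -7.57
dx -0.004 dy -0.003
dx -0.0075 dy -0.0066
dx -0.0106 dy -0.0105
dx -0.0133 dy -0.0147
dx -0.0156 dy -0.0191
```

```bash
python3 -m handwheel '[{"dx":-0.004,"dy":-0.003,"dz":0,"ax":0,"ay":0,"az":0},{"dx":-0.0075,"dy":-0.0066,"dz":0,"ax":0,"ay":0,"az":0},{"dx":-0.0106,"dy":-0.0105,"dz":0,"ax":0,"ay":0,"az":0},{"dx":-0.0133,"dy":-0.0147,"dz":0,"ax":0,"ay":0,"az":0},{"dx":-0.0156,"dy":-0.0191,"dz":0,"ax":0,"ay":0,"az":0}]' >/dev/null; python3 circ.py 0.1 5
```

```text
t 9.2 meas [0.5655 0.0069 0.1748] cmd [0.5632 0.0071] phi cmd -1.769 meas -1.724 r 49.9 F [ 7.7 -2.3 -2.2] Frad 1.13 Ftan(cw) -7.99
dx -0.0018 dy -0.0047
dx -0.0031 dy -0.0095
dx -0.004 dy -0.0144
dx -0.0043 dy -0.0194
dx -0.0042 dy -0.0244
```

```bash
python3 -m handwheel '[{"dx":-0.0018,"dy":-0.0047,"dz":0,"ax":0,"ay":0,"az":0},{"dx":-0.0031,"dy":-0.0095,"dz":0,"ax":0,"ay":0,"az":0},{"dx":-0.004,"dy":-0.0144,"dz":0,"ax":0,"ay":0,"az":0},{"dx":-0.0043,"dy":-0.0194,"dz":0,"ax":0,"ay":0,"az":0},{"dx":-0.0042,"dy":-0.0244,"dz":0,"ax":0,"ay":0,"az":0}]' >/dev/null; python3 circ.py 0.1 5
```

```text
t 9.82 meas [0.5425 0.0166 0.1746] cmd [0.5409 0.0179] phi cmd -2.269 meas -2.229 r 50.0 F [ 5.1 -5.4 -0.3] Frad 1.14 Ftan(cw) -7.29
dx 0.0007 dy -0.005
dx 0.0018 dy -0.0098
dx 0.0034 dy -0.0146
dx 0.0055 dy -0.0191
dx 0.008 dy -0.0234
```

```bash
python3 -m handwheel '[{"dx":0.0007,"dy":-0.005,"dz":0,"ax":0,"ay":0,"az":0},{"dx":0.0018,"dy":-0.0098,"dz":0,"ax":0,"ay":0,"az":0},{"dx":0.0034,"dy":-0.0146,"dz":0,"ax":0,"ay":0,"az":0},{"dx":0.0055,"dy":-0.0191,"dz":0,"ax":0,"ay":0,"az":0},{"dx":0.008,"dy":-0.0234,"dz":0,"ax":0,"ay":0,"az":0}]' >/dev/null; python3 circ.py 0.1 5
```

```text
t 10.45 meas [0.5271 0.0362 0.1743] cmd [0.5265 0.038 ] phi cmd -2.769 meas -2.73 r 50.1 F [ 2.4 -7.9  1.3] Frad 0.94 Ftan(cw) -8.21
dx 0.0029 dy -0.004
dx 0.0063 dy -0.0078
dx 0.0099 dy -0.0112
dx 0.0139 dy -0.0141
dx 0.0182 dy -0.0167
```

```bash
python3 -m handwheel '[{"dx":0.0029,"dy":-0.004,"dz":0,"ax":0,"ay":0,"az":0},{"dx":0.0063,"dy":-0.0078,"dz":0,"ax":0,"ay":0,"az":0},{"dx":0.0099,"dy":-0.0112,"dz":0,"ax":0,"ay":0,"az":0},{"dx":0.0139,"dy":-0.0141,"dz":0,"ax":0,"ay":0,"az":0},{"dx":0.0182,"dy":-0.0167,"dz":0,"ax":0,"ay":0,"az":0}]' >/dev/null; python3 circ.py 0.1 5
```

```text
t 11.07 meas [0.5231 0.0607 0.1741] cmd [0.5235 0.0625] phi cmd 3.015 meas 3.052 r 50.2 F [-2.1 -7.4  2.9] Frad 1.46 Ftan(cw) -7.61
dx 0.0045 dy -0.0022
dx 0.0092 dy -0.0038
dx 0.0141 dy -0.005
dx 0.019 dy -0.0058
dx 0.024 dy -0.006
```

```bash
python3 -m handwheel '[{"dx":0.0045,"dy":-0.0022,"dz":0,"ax":0,"ay":0,"az":0},{"dx":0.0092,"dy":-0.0038,"dz":0,"ax":0,"ay":0,"az":0},{"dx":0.0141,"dy":-0.005,"dz":0,"ax":0,"ay":0,"az":0},{"dx":0.019,"dy":-0.0058,"dz":0,"ax":0,"ay":0,"az":0},{"dx":0.024,"dy":-0.006,"dz":0,"ax":0,"ay":0,"az":0}]' >/dev/null; python3 circ.py 0.1 5
```

```text
t 11.7 meas [0.5313 0.0842 0.1739] cmd [0.5326 0.0855] phi cmd 2.515 meas 2.552 r 50.3 F [-4.3 -7.1  3.9] Frad -0.4 Ftan(cw) -8.29
dx 0.005 dy 0.0003
dx 0.0099 dy 0.0011
dx 0.0148 dy 0.0024
dx 0.0194 dy 0.0041
dx 0.0239 dy 0.0063
```

```bash
python3 -m handwheel '[{"dx":0.005,"dy":0.0003,"dz":0,"ax":0,"ay":0,"az":0},{"dx":0.0099,"dy":0.0011,"dz":0,"ax":0,"ay":0,"az":0},{"dx":0.0148,"dy":0.0024,"dz":0,"ax":0,"ay":0,"az":0},{"dx":0.0194,"dy":0.0041,"dz":0,"ax":0,"ay":0,"az":0},{"dx":0.0239,"dy":0.0063,"dz":0,"ax":0,"ay":0,"az":0}]' >/dev/null; python3 circ.py 0.09 3
python3 - <<'E'
from h import *
from plant import manip
for n in("top","scene"):
    a=dict(np.load(f"pics/{n}0.npz")); b=manip.grab_frame(n); A,B=cloud(a),cloud(b)
    # deck/chassis region by world location, flat surfaces with the same z
    m=(A[...,0]>.67)&(A[...,0]<.80)&(abs(A[...,1]-.055)<.14)&(A[...,2]>.05)&(A[...,2]<.14)&(a["z_map"]>0)&(b["z_map"]>0)
    d=(B-A)[...,2][m]; d=d[abs(d)<.012]; print(n,m.sum(),np.median(d)*1e3,d.mean()*1e3,d.std()*1e3)
    m=(A[...,2]<.01)&(A[...,0]>.4)&(A[...,0]<.85)&(abs(A[...,1]-.05)<.25);d=(B-A)[...,2][m]; print("  table",np.median(d)*1e3)
E
```

```text
t 12.32 meas [0.5497 0.1006 0.1738] cmd [0.5516 0.1013] phi cmd 2.016 meas 2.056 r 50.2 F [-6.6 -4.   7.7] Frad -0.48 Ftan(cw) -7.67
dx 0.0038 dy 0.0023
dx 0.0074 dy 0.005
dx 0.0108 dy 0.008
top 7450 3.434589325421289 3.305605577521374 3.0668870900307725
  table 2.416967936324399
scene 8858 3.229157448958464 2.9183222180247417 2.350514565992347
  table 0.10445633420891332
```

```bash
python3 -m handwheel '[{"dx":0.0038,"dy":0.0023,"dz":0,"ax":0,"ay":0,"az":0},{"dx":0.0074,"dy":0.005,"dz":0,"ax":0,"ay":0,"az":0},{"dx":0.0108,"dy":0.008,"dz":0,"ax":0,"ay":0,"az":0},{"dx":0.0108,"dy":0.008,"dz":0,"ax":0,"ay":0,"az":0}]' >/dev/null; python3 circ.py 0.09 0
cat > deck.py <<'E'
from h import *
from plant import manip
import time
for n in("scene",):
    a=dict(np.load(f"pics/{n}0.npz")); bs=[manip.grab_frame(n) for _ in range(2)]; b=bs[-1]; cv2.imwrite("pics/s_%d.png"%time.time(),b["image"])
    ga,gb=[cv2.cvtColor(x["image"],cv2.COLOR_BGR2GRAY) for x in(a,b)]
    A=cloud(a); ok=a["z_map"]>0
    def run(m,lab):
        p=cv2.goodFeaturesToTrack(ga,200,.01,4,mask=m.astype(np.uint8)*255)
        q,s,_=cv2.calcOpticalFlowPyrLK(ga,gb,p,None,winSize=(15,15),maxLevel=2); q2,s2,_=cv2.calcOpticalFlowPyrLK(gb,ga,q,None,winSize=(15,15),maxLevel=2)
        g=(s.ravel()==1)&(np.linalg.norm(p-q2,axis=2).ravel()<.2); p=p[g,0];q=q[g,0]; hs=[];fl=[]
        for i in range(len(p)):
            u,v=p[i].astype(int); w=A[v,u]
            e=np.array(proj(a,w+[0,0,.004]))-proj(a,w); f=q[i]-p[i]; fl.append(f); hs.append(4*(f@e)/(e@e))
        hs=np.array(hs); print(n,lab,len(hs),"rise mm median",np.median(hs).round(2),"q25-75",np.percentile(hs,[25,75]).round(2),"flow",np.median(fl,0).round(2))
    ch=ok&(A[...,0]>.67)&(A[...,0]<.83)&(abs(A[...,1]-.055)<.16)&(A[...,2]>.06)&(A[...,2]<.14); run(cv2.erode(ch.astype(np.uint8),np.ones((3,3))),"chassis")
    st=ok&(A[...,2]<.01)&(A[...,0]>.3)&(A[...,0]<.9)&(abs(A[...,1]-.05)<.5)&~cv2.dilate(ch.astype(np.uint8),np.ones((25,25))).astype(bool); run(st,"table")
E
python3 deck.py
```

```text
t 12.93 meas [0.5625 0.1053 0.1738] cmd [0.5644 0.1055] phi cmd 1.746 meas 1.784 r 50.2 F [-5.4 -2.5  6.4] Frad -1.25 Ftan(cw) -5.84
scene chassis 83 rise mm median 4.04 q25-75 [3.9  4.18] flow [-0.1  -1.89]
scene table 138 rise mm median -0.01 q25-75 [-0.23  0.02] flow [0.   0.01]
```

The deck flow measures 4.04 mm and the kinematics give about 3.97 mm, so the height is right. I'll take the load off and let go.

```bash
python3 -m handwheel '[{"dx":-0.0015,"dy":-0.0014,"dz":0,"ax":0,"ay":0,"az":0},{"dx":-0.0015,"dy":-0.0014,"dz":0,"ax":0,"ay":0,"az":0},{"dx":-0.0015,"dy":-0.0014,"dz":0,"ax":0,"ay":0,"az":0}]'; python3 circ.py 0 0;  python3 -m handwheel '[{"dx":0,"dy":0,"dz":0,"ax":0,"ay":0,"az":0},{"dx":0,"dy":0,"dz":0,"ax":0,"ay":0,"az":0},{"dx":0,"dy":0,"dz":0,"ax":0,"ay":0,"az":0},{"dx":0,"dy":0,"dz":0,"ax":0,"ay":0,"az":0},{"dx":0,"dy":0,"dz":0,"ax":0,"ay":0,"az":0}]' 0; python3 deck.py; python3 -c "
from h import *
from plant import manip
f=manip.grab_frame('wrist'); cv2.imwrite('pics/w5.png',f['image'])"
```

```text
time: 13.4
tool_pos: [0.5615, 0.105, 0.174]
tool_rot: [-0.0, 0.889, 0.458, -0.001]
contact_force: [-4.1, -1.9, 4.5]
gripper_width: 0.238
t 13.4 meas [0.5615 0.105  0.174 ] cmd [0.5644 0.1055] phi cmd 1.746 meas 1.803 r 50.2 F [-4.1 -1.9  4.5] Frad -0.94 Ftan(cw) -4.42
time: 14.02
tool_pos: [0.5621, 0.1051, 0.1743]
tool_rot: [-0.0, 0.889, 0.458, 0.0]
contact_force: [-0.2, 0.7, 0.1]
gripper_width: 1.001
scene chassis 87 rise mm median 4.04 q25-75 [3.9 4.2] flow [-0.1 -1.9]
scene table 138 rise mm median -0.01 q25-75 [-0.09  0.03] flow [0.01 0.01]
```

View pics/w5.png

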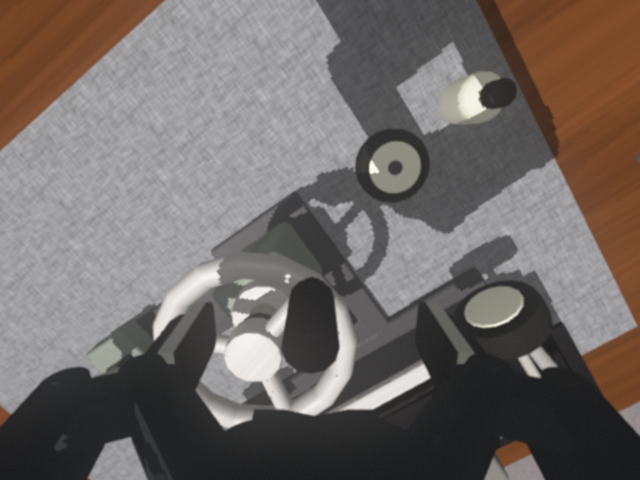

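The knob is free at (311,325), between the open pads. I'll lift clear and locate the lock lever.

```bash
python3 -m handwheel '[{"dx":0,"dy":0,"dz":-0.02,"ax":0,"ay":0,"az":0},{"dx":0,"dy":0,"dz":-0.05,"ax":0,"ay":0,"az":0},{"dx":0,"dy":0,"dz":-0.08,"ax":0,"ay":0,"az":0},{"dx":0,"dy":0,"dz":-0.08,"ax":0,"ay":0,"az":0}]' 0
python3 - <<'E'
from h import *
from plant import manip
t=dict(np.load("pics/top0.npz")); s=dict(np.load("pics/scene0.npz"))
for (u,v) in[(230+323/4,170+35/4),(230+323/4,170+333/4),(230+137/4,170+333/4)]: print("base corner",plane(t,u,v,.006))
# ball by colour in both
def blob(f,u0,v0,r):
    g=cv2.cvtColor(f["image"],cv2.COLOR_BGR2GRAY); m=np.zeros_like(g); sub=g[v0-r:v0+r,u0-r:u0+r]; m[v0-r:v0+r,u0-r:u0+r]=(sub<45)*255
    n,l,st,c=cv2.connectedComponentsWithStats(m); i=min(range(1,n),key=lambda i:-st[i,4]); print(st[i],c[i]); return c[i]
ct=blob(t,377,240,11); cs=blob(s,257,242,11)
# triangulate
def ray(f,c):
    p=plane(f,*c,.1); o=np.array(f["xyz"]); d=p-o; return o,d/np.linalg.norm(d)
o1,d1=ray(t,ct);o2,d2=ray(s,cs)
M=np.stack([d1,-d2],1); x=np.linalg.lstsq(M,o2-o1,rcond=None)[0]; print(o1+x[0]*d1,o2+x[1]*d2)
print(plane(t,*ct,.105),plane(s,*cs,.105))
to_tool((.48,-.124,.25))
E
```

```text
time: 14.68
tool_pos: [0.5641, 0.1052, 0.2594]
tool_rot: [0.002, 0.889, 0.458, 0.004]
contact_force: [0.5, -0.6, -0.1]
gripper_width: 1.0
base corner [0.69209346 0.00177759 0.006     ]
base corner [0.52921243 0.00246424 0.006     ]
base corner [0.52965248 0.10068469 0.006     ]
[372 235  11  10  61] [376.32786885 239.54098361]
[252 237  10  10  69] [256.73913043 242.01449275]
[ 0.54052655 -0.12451638  0.10391092] [ 0.54031868 -0.12405528  0.10381847]
[ 0.54033327 -0.12438514  0.105     ] [ 0.54176418 -0.12316675  0.105     ]
t 14.675 tcp [0.5641 0.1052 0.2594] d tool [-0.2354  0.0646  0.0086] yaw x 0.9511 tilt [ 8.2e-03  5.0e-04 -1.0e+00] F [ 0.47 -0.62 -0.06] g 1.0
```

```bash
python3 -m handwheel '[{"dx":-0.05,"dy":0.014,"dz":0,"ax":0,"ay":0,"az":-0.15},{"dx":-0.1,"dy":0.027,"dz":0,"ax":0,"ay":0,"az":-0.3},{"dx":-0.15,"dy":0.041,"dz":0,"ax":0,"ay":0,"az":-0.45},{"dx":-0.2,"dy":0.055,"dz":0,"ax":0,"ay":0,"az":-0.6},{"dx":-0.235,"dy":0.065,"dz":0,"ax":0,"ay":0,"az":-0.62}]' 255
python3 -m handwheel '[{"dx":0,"dy":0,"dz":0,"ax":0,"ay":0,"az":0},{"dx":0,"dy":0,"dz":0,"ax":0,"ay":0,"az":0},{"dx":0,"dy":0,"dz":0,"ax":0,"ay":0,"az":0},{"dx":0,"dy":0,"dz":0,"ax":0,"ay":0,"az":0}]' 255
python3 - <<'E'
from h import *
from plant import manip
to_tool((.48,-.124,.09))
f=manip.grab_frame("wrist"); cv2.imwrite("pics/w6.png",f["image"])
E
```

```text
time: 15.3
tool_pos: [0.4772, -0.1256, 0.2536]
tool_rot: [-0.0, 0.707, 0.707, -0.0]
contact_force: [0.8, -0.1, -0.4]
gripper_width: 0.002
time: 15.8
tool_pos: [0.4787, -0.1232, 0.2542]
tool_rot: [-0.0, 0.706, 0.708, 0.0]
contact_force: [0.5, -0.2, -0.9]
gripper_width: 0.003
t 15.8 tcp [ 0.4787 -0.1232  0.2542] d tool [-0.0009  0.0013  0.1642] yaw x 1.5725 tilt [-2.e-04  2.e-04 -1.e+00] F [ 0.5  -0.22 -0.88] g 0.003
```

View pics/w6.png

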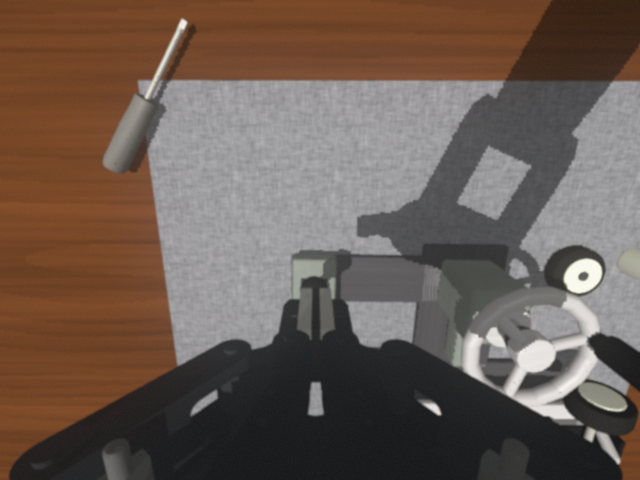

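The closed fingers line up in y with the lock box at (315,275), and the driver at (145,110) is well clear. I'll descend on the robot side of the ball.

```bash
python3 -m handwheel '[{"dx":-0.001,"dy":0,"dz":0.04,"ax":0,"ay":0,"az":0},{"dx":-0.001,"dy":0,"dz":0.08,"ax":0,"ay":0,"az":0},{"dx":-0.001,"dy":0,"dz":0.12,"ax":0,"ay":0,"az":0},{"dx":-0.001,"dy":0,"dz":0.15,"ax":0,"ay":0,"az":0},{"dx":-0.001,"dy":0,"dz":0.162,"ax":0,"ay":0,"az":0}]' 255
python3 -m handwheel '[{"dx":0,"dy":0.01,"dz":0,"ax":0,"ay":0,"az":0},{"dx":0,"dy":0.02,"dz":0,"ax":0,"ay":0,"az":0},{"dx":0,"dy":0.03,"dz":0,"ax":0,"ay":0,"az":0},{"dx":0,"dy":0.03,"dz":0,"ax":0,"ay":0,"az":0}]' 255
python3 - <<'E'
from h import *
from plant import manip
to_tool((.5875,-.124,.09))
f=manip.grab_frame("scene"); cv2.imwrite("pics/s7.png",f["image"])
E
```

```text
time: 16.48
tool_pos: [0.4773, -0.1241, 0.0902]
tool_rot: [-0.002, 0.707, 0.707, -0.001]
contact_force: [-0.2, 0.4, 0.1]
gripper_width: 0.002
time: 16.98
tool_pos: [0.5099, -0.1253, 0.0934]
tool_rot: [0.001, 0.707, 0.707, 0.0]
contact_force: [-0.4, -0.7, -0.1]
gripper_width: 0.002
t 16.975 tcp [ 0.5099 -0.1253  0.0934] d tool [0.0013 0.0776 0.0035] yaw x 1.5715 tilt [ 1.7e-03 -7.0e-04 -1.0e+00] F [-0.44 -0.68 -0.06] g 0.002
```

View pics/s7.png

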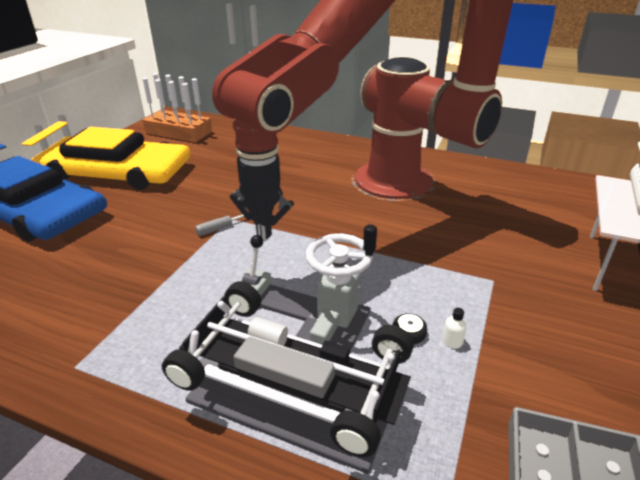

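The fingers stand right behind the ball at (257,241). Pushing now.

```bash
python3 -m handwheel '[{"dx":0.001,"dy":0.012,"dz":0.002,"ax":0,"ay":0,"az":0},{"dx":0.001,"dy":0.024,"dz":0.002,"ax":0,"ay":0,"az":0},{"dx":0.001,"dy":0.036,"dz":0.002,"ax":0,"ay":0,"az":0},{"dx":0.001,"dy":0.048,"dz":0.002,"ax":0,"ay":0,"az":0},{"dx":0.001,"dy":0.06,"dz":0.002,"ax":0,"ay":0,"az":0}]' 255
python3 -m handwheel '[{"dx":0,"dy":0.003,"dz":0,"ax":0,"ay":0,"az":0},{"dx":0,"dy":0.006,"dz":0,"ax":0,"ay":0,"az":0},{"dx":0,"dy":0.009,"dz":0,"ax":0,"ay":0,"az":0}]' 255
python3 - <<'E'
from h import *
from plant import manip
to_tool((.5875,-.124,.09))
f=manip.grab_frame("scene"); cv2.imwrite("pics/s8.png",f["image"][150:350,150:420].repeat(2,0).repeat(2,1))
E
```

```text
time: 17.65
tool_pos: [0.5693, -0.1241, 0.0902]
tool_rot: [-0.0, 0.707, 0.707, -0.0]
contact_force: [-1.2, -0.6, -0.3]
gripper_width: -0.001
time: 18.02
tool_pos: [0.5771, -0.1239, 0.09]
tool_rot: [-0.0, 0.707, 0.707, -0.0]
contact_force: [-0.7, -0.5, -1.6]
gripper_width: 0.001
t 18.025 tcp [ 0.5771 -0.1239  0.09  ] d tool [-0.0001  0.0104 -0.    ] yaw x 1.5709 tilt [-8.e-04  3.e-04 -1.e+00] F [-0.69 -0.47 -1.61] g 0.001
```

View pics/s8.png

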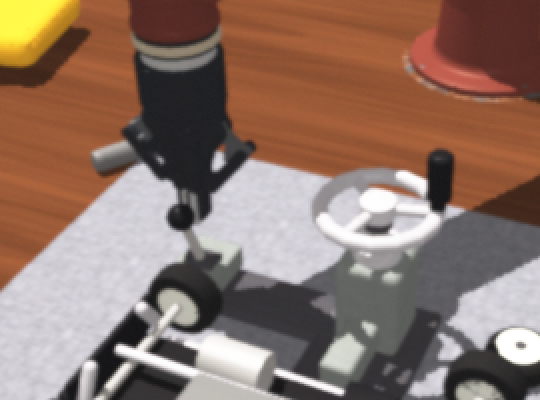

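The lever leans away, with the ball at crop (180,216). I'll keep going gently until I feel the stop.

```bash
python3 -m handwheel '[{"dx":0,"dy":0.003,"dz":0,"ax":0,"ay":0,"az":0},{"dx":0,"dy":0.006,"dz":0,"ax":0,"ay":0,"az":0},{"dx":0,"dy":0.006,"dz":0,"ax":0,"ay":0,"az":0}]' 255
python3 -m handwheel '[{"dx":0,"dy":0.003,"dz":0,"ax":0,"ay":0,"az":0},{"dx":0,"dy":0.003,"dz":0,"ax":0,"ay":0,"az":0}]' 255
```

```text
time: 18.45
tool_pos: [0.5838, -0.124, 0.0905]
tool_rot: [0.0, 0.707, 0.707, 0.0]
contact_force: [-0.1, 0.7, -0.3]
gripper_width: -0.002
time: 18.7
tool_pos: [0.5866, -0.124, 0.0903]
tool_rot: [0.0, 0.707, 0.707, 0.0]
contact_force: [0.3, -0.3, -0.2]
gripper_width: 0.004
```

```bash
cat > ball.py <<'E'
from h import *
from plant import manip
f=manip.grab_frame("scene"); im=f["image"]
for x,z in((.600,.109),(.6115,.104)): print("expect px",np.round(proj(f,(x,-.124,z)),1))
cv2.imwrite("pics/b_%d.png"%(manip.state()["time"]*1000),cv2.resize(im[220:300,200:320],None,fx=6,fy=6,interpolation=cv2.INTER_CUBIC))
E
python3 ball.py; ls pics/b_*; python3 -c "
from h import *
to_tool((.5875,-.124,.09))"; cp pics/b_*.png pics/bb.png
```

```text
expect px [240.7 257.3]
expect px [237.7 263. ]
pics/b_18750.png
t 18.75 tcp [ 0.5866 -0.124   0.0904] d tool [0.     0.0009 0.0004] yaw x 1.571 tilt [ 2.e-04 -0.e+00 -1.e+00] F [-0.45  0.26 -0.53] g 0.008
```

View pics/bb.png

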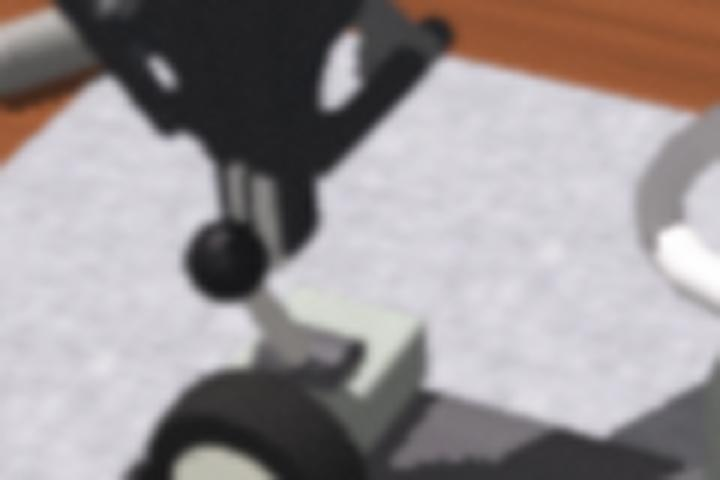

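The ball is at scene pixel (238.0, 263.7), which matches the fully thrown position expected at (237.7, 263). I'll nudge it to confirm, then withdraw.

```bash
python3 -m handwheel '[{"dx":0,"dy":0.002,"dz":0,"ax":0,"ay":0,"az":0},{"dx":0,"dy":0.002,"dz":0,"ax":0,"ay":0,"az":0}]' 255
python3 -m handwheel '[{"dx":0,"dy":-0.02,"dz":0,"ax":0,"ay":0,"az":0},{"dx":0,"dy":-0.05,"dz":0,"ax":0,"ay":0,"az":0},{"dx":0,"dy":-0.08,"dz":-0.02,"ax":0,"ay":0,"az":0},{"dx":0,"dy":-0.1,"dz":-0.07,"ax":0,"ay":0,"az":0},{"dx":0,"dy":-0.1,"dz":-0.12,"ax":0,"ay":0,"az":0}]' 255
python3 -m handwheel '[{"dx":0,"dy":0,"dz":0,"ax":0,"ay":0,"az":0},{"dx":0,"dy":0,"dz":0,"ax":0,"ay":0,"az":0},{"dx":0,"dy":0,"dz":0,"ax":0,"ay":0,"az":0},{"dx":0,"dy":0,"dz":0,"ax":0,"ay":0,"az":0}]' 255
python3 deck.py; rm pics/b*; python3 ball.py; cp pics/b_*.png pics/bc.png; cp $(ls -t pics/s_* | head -1) pics/sf.png
```

```text
time: 19.0
tool_pos: [0.587, -0.124, 0.0902]
tool_rot: [-0.002, 0.707, 0.707, -0.001]
contact_force: [-7.2, 0.4, 3.0]
gripper_width: 0.005
time: 19.62
tool_pos: [0.4874, -0.1239, 0.2114]
tool_rot: [0.0, 0.707, 0.707, 0.0]
contact_force: [0.8, -0.6, 0.6]
gripper_width: -0.003
time: 20.12
tool_pos: [0.4878, -0.1237, 0.2086]
tool_rot: [-0.001, 0.707, 0.707, -0.001]
contact_force: [-0.8, 0.1, -0.6]
gripper_width: -0.002
scene chassis 90 rise mm median 4.06 q25-75 [3.88 4.19] flow [-0.11 -1.91]
scene table 163 rise mm median -0.02 q25-75 [-0.05  0.02] flow [0.01 0.01]
expect px [240.7 257.3]
expect px [237.7 263. ]
```

View pics/bc.png

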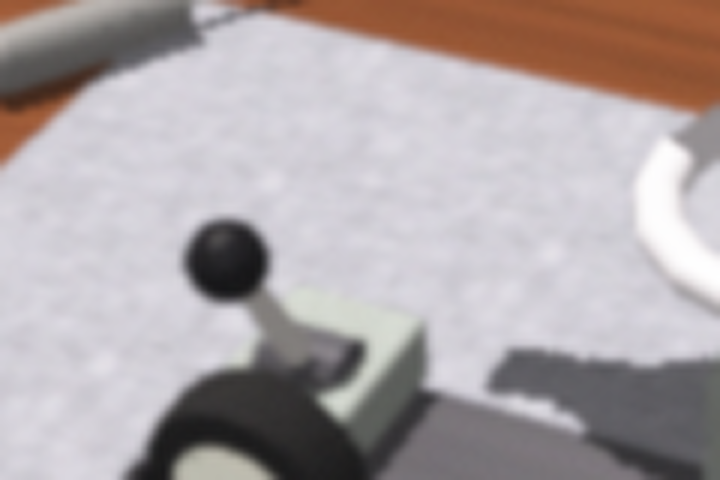

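View pics/sf.png

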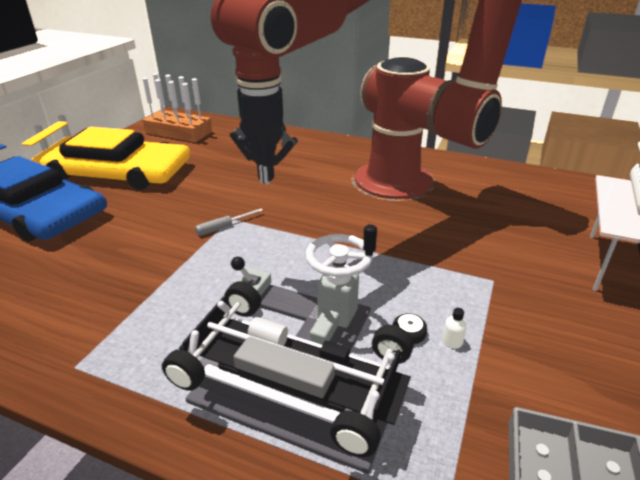

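The lever stands fully over, with the ball at (238,264), and the stop was felt at about 7 N. The deck is at 4.06 mm, the bystanders haven't moved and the arm is clear. I'll open the fingers so nothing touches, then hand in.

```bash
python3 -m handwheel '[{"dx":0,"dy":0,"dz":0,"ax":0,"ay":0,"az":0},{"dx":0,"dy":0,"dz":0,"ax":0,"ay":0,"az":0},{"dx":0,"dy":0,"dz":0,"ax":0,"ay":0,"az":0},{"dx":0,"dy":0,"dz":0,"ax":0,"ay":0,"az":0},{"dx":0,"dy":0,"dz":0,"ax":0,"ay":0,"az":0}]' 0; python3 -c "
from plant import manip
print(manip.job_done())"
```

```text
time: 20.9
tool_pos: [0.4885, -0.1241, 0.2104]
tool_rot: [0.0, 0.707, 0.707, 0.0]
contact_force: [0.5, -0.0, -0.5]
gripper_width: 0.998
the job is handed in; nothing more can be done
None
```

I wound the wheel clockwise by its knob until the load came on (about 8 N, after roughly 0.75 rad of slack). I gave it one more turn, let go, threw the lock lever over with closed fingers, and handed the job in at about 21 s.

**Last checks:**
- **Deck height:** the scene camera measured a rise of 4.06 mm, with the table reading −0.02 mm. The turn angle gave about 3.97 mm, with ±0.08 mm of uncertainty about where the load began. An earlier raw depth-map check, made before the last part of the turn, read 3.2–3.4 mm where the angle predicted 3.8 mm. It was noisy, and the top camera's table reading was off by 2.4 mm in it, so I did not rely on it.
- **Side load:** the largest sideways force read at the end of each winding move was about 8.7 N, roughly 1.1 mm of bend against the 2 mm limit. Force was not read between those points.
- **Lock lever:** its end stop was felt at about 7 N. The ball was within a pixel of its fully thrown position after I pulled away.
- **Bystanders:** the oil bottle, spare wheel and screwdriver look unmoved in the picture. I did not measure them.
- **Arm:** it was clear of everything with the gripper open, and the force reading was about zero.

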